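# Roll the specimen jar to the pointer on the ribbed board

### The job

Take the wooden stop bar off the ribbed board and lay it in the steel tray, then roll the lying glass jar over the ribs until it rests in the slot that the arrowhead clip points to. Roll it gently with the fingertips on its top, without gripping or lifting it, and leave the other things where they are.

Things in the scene. Friction and masses are not known exactly. Their poses are not given: they have to be found in the camera images.
- board: fixed wooden board, 280 x 190 mm, base 12 mm thick, on rubber feet: its underside is 2 to 10 mm above the bench. Origin: middle of that underside; x = rolling direction, y along the ribs, z up. Seven ribs 8 mm wide, tops 20 mm above the origin, at x = -120, -80, -40, 0, 40, 80, 120 mm make six slots (centres x = -100, -60, -20, 20, 60, 100). Side rails along x: tops at 32 mm, 166 mm apart.
- jar: closed amber glass jar on its side, a plain cylinder 90 mm in diameter, 150 mm long, 0.35 to 0.7 kg. Origin at its centre, y along the cylinder; the frame turns as it rolls. It starts in the slot at board x = -100. Never press it over 25 N, grip or lift it; touch it only with fingertips over 85 mm above the board's origin. 5 to 10 N on top grips well enough to roll it over a rib.
- slot0 (a point): middle of the board's slot at x = -100 mm, at the height of the board's origin. In any slot the jar rests on two rib edges, its centre 62 mm above this point, its top 107 mm; over a rib it rises 3 mm. Its top moves twice as far as its centre, so a fingertip on it runs ahead: one stroke moves the jar about one slot. Glass and bench are stiff: come down on it at 10 mm/s or less.
- stop: loose dark wooden stop bar, 22 mm thick (its x), 110 mm long (its y), 48 mm high, 90 g, standing in the slot near board x = 20 mm, on the board's base (underside 12 mm, top 60 mm above the board's origin), across the jar's way. Origin at the centre of its underside.
- pointer: the mark: small fixed steel arrowhead clip, 32 mm wide, 45 mm long, 7 mm thick, on the side rail on the board's -y side beside the slot at board x = -20 or 20 mm, pointing to the board's middle. Origin on the rail, 32 mm above the board's origin, in line with the slot's centre; axes as the board's. Two clips with round heads, 26 mm wide, mark nothing.
- tray: fixed shallow open steel tray, 150 mm (its x) x 210 mm (its y), 24 mm tall, walls and floor 3 to 5 mm thick. Origin under its centre, on the bench.
- specimen_a: upright amber specimen jar with a white cap, 66 mm wide, 85 mm tall; a bystander to leave alone. Origin at the centre of its underside
- specimen_b: upright red specimen jar with a black cap, 66 mm wide, 85 mm tall; a bystander to leave alone. Origin at the centre of its underside
- pot: small white plastic pot with a cap, 52 mm wide, 60 mm tall; a bystander to leave alone. Origin at the centre of its underside
- stopper: black rubber stopper, 34 mm wide, 30 mm tall; a bystander to leave alone. Origin at the centre of its underside
- flask: stoppered violet glass flask, 90 mm wide, 132 mm tall; a bystander to leave alone. Origin at the centre of its underside
- spatula: thin double-ended steel lab spatula lying flat, 180 mm long; a bystander to leave alone. Origin at its middle
There are look-alikes about, which are no part of the job. What is shaped like the jar but green or yellow is not meant.

How it is judged:
By the outcome, as a careful person would: the job done as asked, in the order asked, and still so for the second after the job is handed in, with the robot touching nothing.
It also fails if it takes over 72 s, if anything falls off the work surface, if the arm or the gripper's body presses on something with over 40 N, if the wrist force passes 120 N, or if a joint passes its speed limit or range.

### The arm

A 6-joint arm with a two-finger parallel gripper is mounted at the origin on the work surface. World frame = base frame: x ahead of the robot, y to its left, z up, the work surface at z = 0. Lengths are in m, angles in degrees, forces in N, time in s.
With the tool pointing down it reaches from about 0.25 to 0.725 m from the base axis. Payload 9.7 kg.
Tool frame: the origin (TCP) lies midway between the tips of the shut fingers; the grasp point (between the pads) lies 19 mm behind it (bot.hold_point_z is the distance from the TCP to the grasp point, in m); z points along the fingers, y is the line along which they close (so a half turn about z gives the same grasp; the last joint's range is limited). The gripper opens to 85 mm and grips with 20 to 120 N. Pads are 22 mm wide; open, the fingers measure 114 mm over their backs; the gripper's body (76 mm by 85 mm) begins 54 mm behind the grasp point. The pads swing forward as they close: fully open they stand 13 mm farther back than shut.
Start: joints at [68.354, 4.979, 10.078, 95.1, 0, 90], TCP at [0.203, 0.511, 0.231] pointing down, gripper open.
Joint ranges: [-179.16, 179.16], [-48.56, 103.87], [-65.8, 70.77], [-126.05, 130.52], [-82.76, 87.17], [-180, 180]. Speed limits (degrees/s): [127.2, 127.2, 147.25, 180, 180, 180].

### API

Orientations are given as [roll, pitch, yaw] about the fixed x, y, z axes, in that order (R = Rz(yaw) Ry(pitch) Rx(roll)).
In Python, from workcell import bot gives the robot as it stands.
- The arm moves only by the tool play_rows, never from a script. Its argument "steps" is a list that holds one entry, the list of rows, each a list of 4 numbers: the shift along the tool's x, y, z in m, then the turn about the tool's z in rad. In form: [[[tx, ty, tz, yaw], ...]]. A call has exactly 5 rows; each row shifts and turns the commanded pose from where the row before left it, along the tool's axes as they then stand; what a row does not reach is not made up. A row lasts 1/12 s, in which the tool goes at most 41.7 mm and 7.16 degrees, less where a joint would pass 70% of its speed; a pose out of reach is approached as far as the arm can. A call is refused whole if a number of a shift passes 0.0417 or a number of a turn 0.125, either way. A call with a gripper value outside its range is refused whole. "gripper" is the finger opening in m, from 0 to 0.0854, set as the call begins (left out, the last holds). The fingers move at their own pace and stop on an object; "squeeze" is the grip in N (left out, the last holds). Time passes only in rows, so rows that do not move let the fingers close, or fill a call up. It gives the time, the measured TCP pose, the force, the opening and the grip force at its end, in the units of the state.
- bot.get_obs(): the state, without advancing time (a new reading comes with each control period).
- bot.camera(name): name is "scene" or "side" or "wrist"; returns a dict with "img" (480x640x3 uint8, blue, green, red), "vfov" (degrees; the focal length in pixels is half the picture's height over the tangent of half this angle, whatever the lens; pixels are square), "cx", "cy" (the principal point, pixels), "xyz" and "attitude" of the camera in the world. Camera axes: x right, y down, z forward; pixel columns grow to the right and rows downward; lengths in m; the calibration is good to about 2 mm. A picture is of the moment at which its call begins. There is no depth.
- bot.job_done(): hands the job in; it is judged then, once.
The state is a dict: "time": time; "q": joint angles; "qd": joint speeds; "joint_efforts": joint torques, N m; "ee_pos": TCP position; "tcp_rot": TCP orientation; "wrist_force": force on the tool from outside, world axes, zero at the start; "torque": the same for the moment, N m; "opening": finger opening in m; "grasp_force": force on a finger pad.
Only numpy, scipy, OpenCV 4.12 (cv2) and the standard library are available. Lean on these libraries where they do the work, as an engineer would, in place of code of your own. Each camera call takes 0.05 s, during which the arm holds its last target. There are 200 camera calls.

## Working session

There is one attempt and no reset: what is moved stays moved. The work goes in short steps, Python scripts to look and compute and a tool call to move; the robot and the scene stay as the last step left them, time stands still between calls to the robot, and variables do not carry over. Pictures are saved under pics/ and viewed, at most 10 in all, crops included, and the job is handed in when it is done.

Besides the shell and the picture viewer there is one more tool, called after ">>>" by a JSON object that holds its "fn" and its "kwargs". play_rows: Moves the arm, as the interface text tells. Its arguments: {"type":"object","properties":{"steps":{"type":"array","items":{"type":"array","items":{"type":"array","items":{"type":"number"}}}},"gripper":{"type":"number"},"squeeze":{"type":"number"}},"required":["steps"]}

```bash
mkdir -p pics; ls; python3 - <<'E'
from workcell import bot
import cv2, pickle
o=bot.get_obs(); print({k:o[k] for k in('time','ee_pos','tcp_rot','wrist_force','opening')}, bot.hold_point_z)
d={}
for n in('scene','side','wrist'):
    c=bot.camera(n); d[n]=c; cv2.imwrite(f'pics/{n}0.png',c['img']); print(n,c['vfov'],c['cx'],c['cy'],c['xyz'],c['attitude'])
pickle.dump(d,open('cams0.pkl','wb'))
E
```

```text
pics
{'time': 0.0, 'ee_pos': array([0.20279241, 0.51100717, 0.23056656]), 'tcp_rot': array([-1.79921714e+02, -1.38137238e-03,  1.58353764e+02]), 'wrist_force': array([-0.21887058,  0.15966414,  0.43377091]), 'opening': 0.08528986844374467} 0.0187
scene 47.68128926448283 324.71088067097156 240.5106502044796 [ 0.99835884 -0.36233474  1.00865382] [-1.46583909e+02  1.36709438e-01  4.92755905e+01]
side 53.67875973673445 331.51439445808467 240.67375708525407 [ 0.33885723 -0.95900956  0.80508994] [-124.88289263   -1.34616371  -10.90768985]
wrist 66.92408986666604 323.01766638263035 236.0081151495336 [0.12760969 0.53989654 0.37299061] [1.61853153e+02 4.46510646e-02 6.84249631e+01]
```

View pics/scene0.png

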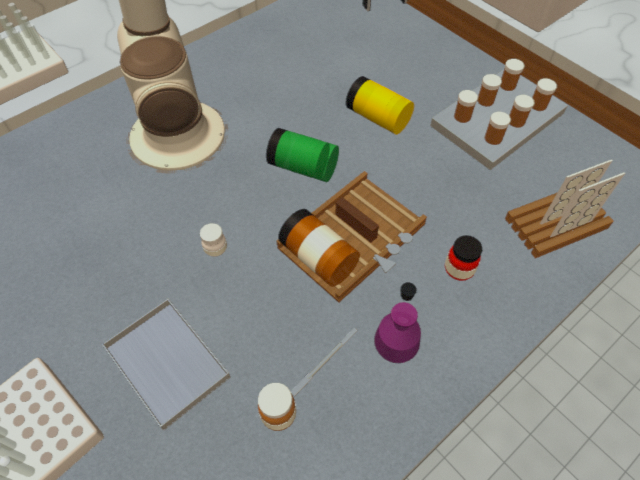

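View pics/side0.png

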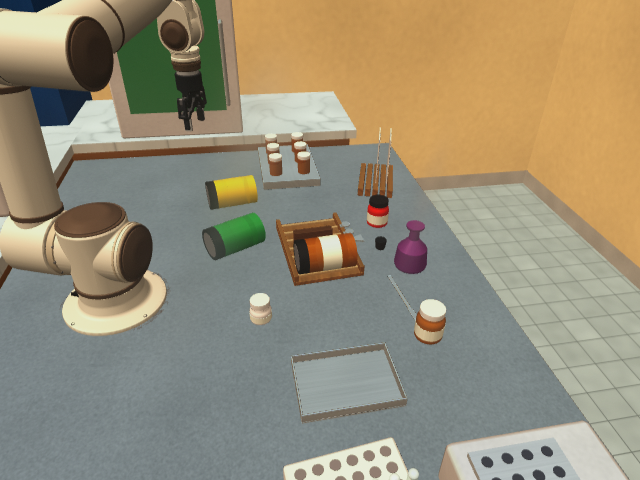

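The scene view shows the amber jar at about (318,247) on the board, with the dark stop at (357,218) and three clips around (385,263), (393,249) and (405,238). The tray is at (167,360). The green jar at (303,155) and the yellow one at (381,105) are look-alikes. I'll enlarge the board before measuring it.

```bash
cat > h.py <<'E'
import numpy as np, cv2, pickle
from scipy.spatial.transform import Rotation as R
def ray(c,u,v):
    f=240/np.tan(np.radians(c['vfov']/2))
    d=np.array([(u-c['cx'])/f,(v-c['cy'])/f,1.])
    return np.array(c['xyz']),R.from_euler('xyz',c['attitude'],degrees=True).apply(d)
def onz(c,u,v,z):
    p,d=ray(c,u,v); return p+d*(z-p[2])/d[2]
def proj(c,P):
    f=240/np.tan(np.radians(c['vfov']/2))
    q=R.from_euler('xyz',c['attitude'],degrees=True).inv().apply(np.array(P)-c['xyz'])
    return np.stack([c['cx']+f*q[...,0]/q[...,2],c['cy']+f*q[...,1]/q[...,2]],-1)
E
python3 - <<'E'
import pickle,cv2
d=pickle.load(open('cams0.pkl','rb'))
i=d['scene']['img'][165:310,260:440]
cv2.imwrite('pics/crop1.png',cv2.resize(i,None,fx=4,fy=4,interpolation=cv2.INTER_CUBIC))
E
```

```text
(no output)
```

View pics/crop1.png

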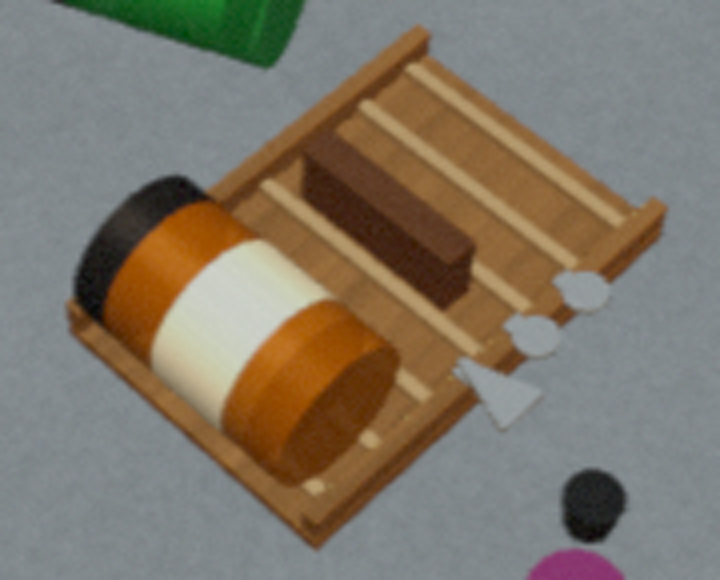

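Confirmed in the crop:
- **Pointer:** the triangular clip at crop (500,395), or scene (385,264). Its apex at crop (458,365) lies between the ribs at x=-40 and x=0. The round-headed clips at crop (535,335) and (583,290) mark nothing, so the target slot is x=-20.
- **Stop:** the dark bar with its top running from crop (325,145) to (460,250).

Next I'll get the positions.

```bash
python3 - <<'E'
from h import *
from scipy.optimize import least_squares
d=pickle.load(open('cams0.pkl','rb')); s=d['scene']; sd=d['side']
P=lambda a,b:(260+a/4-.375,165+b/4-.375)
zb=.006
# rib centreline points (top z=20): rib x, crop px
ribs={.12:[(632,215),(412,68)],.08:[(578,262),(366,103)],0.:[(478,350),(267,183)]}
obs=[];
for x,l in ribs.items():
    for p in l: obs.append((x,None,onz(s,*P(*p),zb+.02)))
# rail corner points z=32
for x,y,p in [(.14,.095,(418,27)),(.14,.083,(429,40)),(.14,-.095,(665,207)),(None,-.083,(470,345)),(-.14,-.083,(304,518)),(None,.083,(218,193)),(-.14,-.095,(318,532))]:
    obs.append((x,y,onz(s,*P(*p),zb+.032)))
def f(t):
    r=[];c,si=np.cos(t[2]),np.sin(t[2])
    for x,y,p in obs:
        q=p[:2]-t[:2]; a=c*q[0]+si*q[1]; b=-si*q[0]+c*q[1]
        if x is not None:r.append(a-x)
        if y is not None:r.append(b-y)
    return r
for g in(0,1.5,3,-1.5):
    o=least_squares(f,[.5,0,g],loss='soft_l1',f_scale=.003); print(o.x[:2],np.degrees(o.x[2]),o.cost)
    if g==0 or o.cost<best.cost: best=o
t=best.x;print('res mm',np.round(np.array(f(t))*1e3,1))
c,si=np.cos(t[2]),np.sin(t[2]);M=np.array([[c,si],[-si,c]])
tob=lambda p:(M@(p[:2]-t[:2])*1e3).round(1)
print('pointer apex',tob(onz(s,*P(458,365),zb+.039)),'base',tob(onz(s,*P(505,428),zb+.039)),tob(onz(s,*P(540,392),zb+.039)))
for p in [(325,130),(305,152),(476,240),(457,263)]:
    q=onz(s,*P(*p),zb+.06); print('stop top',tob(q),q.round(4))
np.save('board.npy',t)
# tray corners
for p in [(106,346),(167,302),(229,375),(167,423)]: print('tray',onz(s,*p,.024).round(4))
print('board corners in side', proj(sd,np.array([[*(t[:2]+M.T@np.array(b)),zb+.032] for b in [(.14,.095),(.14,-.095),(-.14,-.095),(-.14,.095)]])).round(0))
E
```

```text
[0.52720614 0.11991217] 94.66332209729985 7.847797128638632e-05
[0.52720614 0.11991217] 94.66332241464683 7.847797128638737e-05
[0.52720614 0.11991217] 94.66332221659715 7.847797128638644e-05
[0.52720614 0.11991217] 94.6633222519583 7.847797128638649e-05
res mm [ 8.   0.2  2.6  2.4  1.3  1.4 -2.3 -3.7 -5.1 -2.9 -2.9  1.8  6.6 -1.2
 -2.3  6.3 -2.  -0.8]
pointer apex [-23.  -82.7] base [ -34.5 -125.1] [  -5.5 -123.9]
stop top [28.3 62.8] [0.4623 0.143  0.066 ]
stop top [ 9.7 60.1] [0.4665 0.1247 0.066 ]
stop top [ 31.1 -45.1] [0.5697 0.1545 0.066 ]
stop top [ 13.  -47.8] [0.5738 0.1367 0.066 ]
tray [ 0.4136 -0.4182  0.024 ]
tray [ 0.4089 -0.2789  0.024 ]
tray [ 0.6157 -0.2719  0.024 ]
tray [ 0.6159 -0.4064  0.024 ]
board corners in side [[276. 220.]
 [337. 212.]
 [366. 266.]
 [296. 277.]]
```

>>> {"fn": "play_rows", "kwargs": {"steps": [[[0,0,0,-0.0965],[0,0,0,-0.0965],[0,0,0,-0.0965],[0,0,0,-0.0965],[0,0,0,-0.0965]]], "gripper": 0.06}}

```text
time: 0.57
ee_pos: [0.2028, 0.5111, 0.231]
tcp_rot: [-180.0, -0.0, -173.7]
wrist_force: [-0.2, -0.2, 0.3]
opening: 0.0602
grasp_force: 0.0
```

>>> {"fn": "play_rows", "kwargs": {"steps": [[[-0.018,-0.027,0,0],[-0.018,-0.027,0,0],[-0.018,-0.027,0,0],[-0.018,-0.027,0,0],[-0.018,-0.027,0,0]]]}}

```text
time: 0.98
ee_pos: [0.3071, 0.3851, 0.2311]
tcp_rot: [-180.0, -0.0, -174.0]
wrist_force: [0.0, -0.2, -0.2]
opening: 0.0601
grasp_force: 0.0
```

>>> {"fn": "play_rows", "kwargs": {"steps": [[[-0.018,-0.027,0,0],[-0.018,-0.027,0,0],[-0.018,-0.027,0,0],[-0.018,-0.027,0,0],[-0.018,-0.027,0,0]]]}}

```text
time: 1.4
ee_pos: [0.4108, 0.2601, 0.2312]
tcp_rot: [180.0, -0.0, -174.0]
wrist_force: [1.4, 0.1, 0.1]
opening: 0.06
grasp_force: 0.0
```

>>> {"fn": "play_rows", "kwargs": {"steps": [[[-0.018,-0.027,0,0],[-0.018,-0.027,0,0],[-0.018,-0.027,0,0],[-0.018,-0.027,0,0],[-0.018,-0.027,0,0]]]}}

```text
time: 1.82
ee_pos: [0.5145, 0.1351, 0.2311]
tcp_rot: [-180.0, -0.0, -174.0]
wrist_force: [1.7, 1.3, -0.9]
opening: 0.0602
grasp_force: 0.0
```

```bash
python3 - <<'E'
from workcell import bot
import cv2,pickle
c=bot.camera('wrist'); pickle.dump(c,open('w1.pkl','wb')); cv2.imwrite('pics/w1.png',c['img'])
o=bot.get_obs(); print({k:o[k] for k in('time','ee_pos','tcp_rot','wrist_force','opening')},c['xyz'],c['attitude'])
E
```

```text
{'time': 1.8667, 'ee_pos': array([0.5171303 , 0.13172295, 0.23035811]), 'tcp_rot': array([-1.79888733e+02,  1.21361072e-02, -1.74136958e+02]), 'wrist_force': array([-1.84027586, -4.30302224, -2.1266003 ]), 'opening': 0.06025902019627281} [0.43404343 0.12613254 0.37346904] [1.61860054e+02 1.83969971e-03 9.60635674e+01]
```

View pics/w1.png

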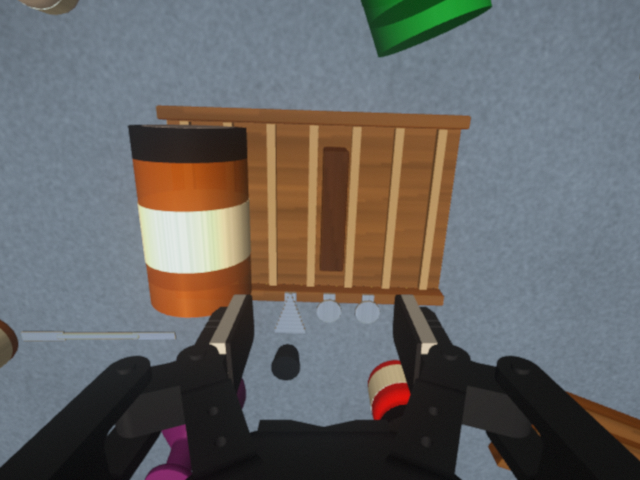

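The wrist view shows the jar at (195,220), the stop at (335,210) between ribs at u≈314 and 356, and the pointer at (290,312) between the ribs at 271 and 314. Again that is slot x=-20. I'll refine the poses from this view.

```bash
python3 - <<'E'
from h import *
from scipy.optimize import least_squares
from scipy.signal import find_peaks
c=pickle.load(open('w1.pkl','rb')); g=cv2.cvtColor(c['img'],cv2.COLOR_BGR2GRAY).astype(float)
print('fov centre ray z0',onz(c,320,240,0).round(3))
hsv=cv2.cvtColor(c['img'],cv2.COLOR_BGR2HSV)
m=np.zeros_like(g,np.uint8); m[130:285,310:365]=(hsv[130:285,310:365,2]<115)
m=cv2.morphologyEx(m,cv2.MORPH_OPEN,np.ones((5,5),np.uint8))
k=max(cv2.findContours(m,0,2)[0],key=cv2.contourArea); print('stop box px',cv2.boxPoints(cv2.minAreaRect(k)).round(0).tolist())
zb=.006
for z in(zb+.06,zb+.012):
    b=np.array([onz(c,*p,z)[:2] for p in cv2.boxPoints(cv2.minAreaRect(k))]); print(z,b.round(4).tolist(),b.mean(0).round(4))
# ribs
pts=[]
for v in(135,150,280):
    row=g[v-1:v+2,255:462].mean(0); pk,_=find_peaks(row,prominence=12,width=3); print(v,(pk+255).tolist())
    pts.append([pk+255,v])
w=c['img']; 
# rails: vertical profile
for u in(300,345,395,425):
    col=g[90:320,u-1:u+2].mean(1); d=np.abs(np.diff(col)); pk,_=find_peaks(d,height=10,distance=3); print('col',u,[(int(p)+90,int(d[p])) for p in pk])
E
```

```text
fov centre ray z0 [0.561 0.136 0.   ]
stop box px [[319.0, 271.0], [322.0, 145.0], [350.0, 146.0], [346.0, 271.0]]
0.066 [[0.568, 0.1362], [0.4563, 0.1279], [0.4545, 0.1504], [0.5662, 0.1613]] [0.5112 0.1439]
0.018000000000000002 [[0.5889, 0.1378], [0.4597, 0.1282], [0.4577, 0.1541], [0.5868, 0.1668]] [0.5233 0.1467]
135 [268, 270, 312, 354, 357, 399, 440, 442]
150 [269, 312, 355, 397, 442]
280 [272, 309, 347, 384, 422]
col 300 [(109, 12), (124, 12), (284, 13), (291, 12), (301, 17), (317, 10)]
col 345 [(111, 20), (125, 11), (147, 15), (287, 38), (303, 11)]
col 395 [(112, 11), (127, 13), (286, 11)]
col 425 [(113, 10), (128, 12), (289, 37), (294, 10), (306, 41)]
```

```bash
cat > m.py <<'E'
from h import *
from workcell import bot
from scipy.optimize import least_squares
from scipy.signal import find_peaks
o=bot.get_obs();print(o['time'],o['ee_pos'],o['tcp_rot'])
c=bot.camera('wrist');pickle.dump(c,open('w2.pkl','wb'));s=pickle.load(open('cams0.pkl','rb'))['scene'];print(c['xyz'],c['attitude'])
g=cv2.cvtColor(c['img'],cv2.COLOR_BGR2GRAY).astype(float)
m=np.zeros_like(g,np.uint8); V=c['img'].max(2); m[130:290,305:365]=V[130:290,305:365]<115
m=cv2.morphologyEx(m,cv2.MORPH_OPEN,np.ones((5,5),np.uint8))
k=max(cv2.findContours(m,0,2)[0],key=cv2.contourArea); bp=cv2.boxPoints(cv2.minAreaRect(k)); print(bp.round().tolist())
for zb in(.002,.006,.010):
    b=np.array([onz(c,*p,zb+.06)[:2] for p in bp]); print(zb,'stop w',b.mean(0).round(4),np.linalg.norm(b[0]-b[1]).round(4),np.linalg.norm(b[2]-b[1]).round(4))
    q=np.array([onz(s,260+a/4-.375,165+e/4-.375,zb+.06)[:2] for a,e in [(325,130),(305,152),(476,240),(457,263)]]);print('  scene',q.mean(0).round(4))
    L=[]
    for v in(150,280):
        pk,_=find_peaks(g[v-1:v+2,255:462].mean(0),prominence=12,width=3); 
        L.append(np.array([onz(c,u+255,v,zb+.02)[:2] for u in pk]))
        if zb==.006: print(v,pk+255,np.linalg.norm(np.diff(L[-1],axis=0),axis=1).round(4))
    if len(L[0])==len(L[1])==5:
        d=(L[0]-L[1]).sum(0); a=np.degrees(np.arctan2(d[1],d[0]))
        print('  rib dir',a,'board yaw',a-90,'rib0 pts',L[0][1].round(4),L[1][1].round(4))
E
python3 m.py
```

```text
1.8667 [0.5171303  0.13172295 0.23035811] [-1.79888733e+02  1.21361072e-02 -1.74136958e+02]
[0.43661562 0.12315411 0.37268479] [1.61831691e+02 1.11728352e-01 9.59299856e+01]
[[323.0, 269.0], [326.0, 143.0], [354.0, 144.0], [351.0, 269.0]]
0.002 stop w [0.5126 0.1443] 0.1129 0.0233
  scene [0.516  0.1419]
0.006 stop w [0.5116 0.144 ] 0.1114 0.023
  scene [0.5181 0.1397]
150 [273 276 315 319 358 361 402 443] [0.0028 0.0364 0.0037 0.0364 0.0028 0.0382 0.0382]
280 [275 278 314 351 390 426] [0.0031 0.0377 0.0387 0.0408 0.0376]
0.01 stop w [0.5106 0.1437] 0.11 0.0227
  scene [0.5201 0.1376]
```

>>> {"fn": "play_rows", "kwargs": {"steps": [[[0.001,0.004,0.01,0.008],[0.001,0.004,0.022,0.008],[0.001,0.0036,0.026,0],[0,0,0.026,0],[0,0,0.024,0]]]}}

```text
time: 2.33
ee_pos: [0.5083, 0.1492, 0.1212]
tcp_rot: [180.0, -0.0, -174.8]
wrist_force: [-0.2, -0.6, 0.0]
opening: 0.0599
grasp_force: 0.0
```

>>> {"fn": "play_rows", "kwargs": {"steps": [[[0,0,0.022,0],[0,0,0.02,0],[0,0,0.014,0],[0,0,0.008,0],[0,0,0.004,0]]]}}

```text
time: 2.75
ee_pos: [0.5082, 0.1486, 0.0537]
tcp_rot: [-180.0, -0.1, -174.9]
wrist_force: [-0.6, 1.1, 0.4]
opening: 0.06
grasp_force: 0.0
```

```bash
python3 - <<'E'
from workcell import bot
import cv2,pickle
c=bot.camera('wrist'); pickle.dump(c,open('w3.pkl','wb')); cv2.imwrite('pics/w3.png',c['img'])
o=bot.get_obs(); print({k:o[k] for k in('time','ee_pos','tcp_rot','wrist_force','opening')},c['xyz'],c['attitude'])
E
```

```text
{'time': 2.8, 'ee_pos': array([0.50849443, 0.14848188, 0.05385128]), 'tcp_rot': array([-1.79986577e+02, -1.00239155e-01, -1.74866393e+02]), 'wrist_force': array([-0.54948767,  0.29383063,  0.42994027]), 'opening': 0.0600678136730428} [0.42793469 0.14084231 0.19615328] [1.61965642e+02 1.47451106e-02 9.52133681e+01]
```

View pics/w3.png

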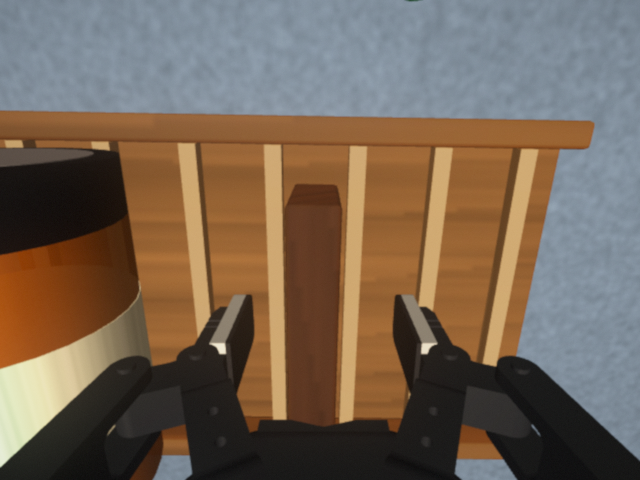

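The wrist view from close up shows the bar's top centred near u=313, against a finger midline of 324. The gripper needs to shift about 5 mm in -y, and the fingers clear the bar on both sides. Then I lower and grip.

>>> {"fn": "play_rows", "kwargs": {"steps": [[[-0.0012,-0.0018,0,0],[-0.0012,-0.0018,0,0],[-0.0011,-0.0017,0.003,0],[0,0,0.005,0],[0,0,0.005,0]]]}}

```text
time: 3.22
ee_pos: [0.514, 0.1428, 0.0423]
tcp_rot: [180.0, 0.1, -174.9]
wrist_force: [-0.0, -0.6, 0.8]
opening: 0.0597
grasp_force: 0.0
```

>>> {"fn": "play_rows", "kwargs": {"steps": [[[0,0,0.004,0],[0,0,0.001,0],[0,0,0,0],[0,0,0,0],[0,0,0,0]]]}}

```text
time: 3.63
ee_pos: [0.5137, 0.143, 0.0375]
tcp_rot: [180.0, 0.0, -174.9]
wrist_force: [-0.8, -0.8, -0.6]
opening: 0.06
grasp_force: 0.0
```

>>> {"fn": "play_rows", "kwargs": {"steps": [[[0,0,0,0],[0,0,0,0],[0,0,0,0],[0,0,0,0],[0,0,0,0]]], "gripper": 0.0, "squeeze": 25}}

```text
time: 4.05
ee_pos: [0.5137, 0.143, 0.0374]
tcp_rot: [180.0, 0.0, -174.9]
wrist_force: [0.3, 0.4, 0.5]
opening: 0.0215
grasp_force: 32.3
```

>>> {"fn": "play_rows", "kwargs": {"steps": [[[0,0,0,0],[0,0,0,0],[0,0,0,0],[0,0,0,0],[0,0,0,0]]]}}

```text
time: 4.47
ee_pos: [0.5136, 0.143, 0.0374]
tcp_rot: [180.0, 0.0, -174.9]
wrist_force: [-0.3, 0.2, 2.1]
opening: 0.0217
grasp_force: 32.5
```

```bash
python3 - <<'E'
from h import *
from scipy.signal import find_peaks
c=pickle.load(open('w3.pkl','rb')); g=cv2.GaussianBlur(cv2.cvtColor(c['img'],cv2.COLOR_BGR2GRAY),(1,31),0).astype(float)
hsv=cv2.cvtColor(c['img'],cv2.COLOR_BGR2HSV)
rib=((c['img'][...,0]>85)&(hsv[...,0]<25)&(hsv[...,2]>170)).astype(np.uint8)
for v in(170,200,240,280):
    n,l,st,ce=cv2.connectedComponentsWithStats(rib[v:v+1]); us=[(ce[i][0]) for i in range(1,n) if st[i][4]>6 and ce[i][0]>150]
    P=np.array([onz(c,u,v,.004+.02)[:2] for u in us]); print(v,np.round(us,1),[st[i][2] for i in range(1,n) if st[i][4]>6 and ce[i][0]>150],P.round(4).tolist())
col=c['img'][90:160,220:250].mean(1); print([(i+90,int(x)) for i,x in enumerate(np.abs(np.diff(col,axis=0)).sum(1)) if x>20])
E
```

```text
170 [188.5 272.5 357.  441.  525.5] [np.int32(16), np.int32(16), np.int32(17), np.int32(17), np.int32(16)] [[0.457, 0.0799], [0.4534, 0.1192], [0.4498, 0.1589], [0.4462, 0.1982], [0.4426, 0.2378]]
200 [191.5 273.5 355.5 437.5 520. ] [np.int32(16), np.int32(16), np.int32(16), np.int32(16), np.int32(17)] [[0.4713, 0.081], [0.4677, 0.1204], [0.4641, 0.1599], [0.4605, 0.1993], [0.4569, 0.239]]
240 [195.  274.5 353.5 433.5 512.5] [np.int32(15), np.int32(16), np.int32(16), np.int32(16), np.int32(16)] [[0.4917, 0.0823], [0.4881, 0.1219], [0.4845, 0.1613], [0.4808, 0.2011], [0.4772, 0.2405]]
280 [199.  275.5 352.  428.5 505. ] [np.int32(15), np.int32(16), np.int32(15), np.int32(16), np.int32(15)] [[0.5135, 0.084], [0.5099, 0.1235], [0.5063, 0.1631], [0.5027, 0.2026], [0.4991, 0.2421]]
[(113, 55), (114, 81), (142, 27), (143, 45)]
```

The bar is gripped, with an opening of 21.7 mm and a pad force of 32 N. I'll lift it, then carry it over to the tray.

>>> {"fn": "play_rows", "kwargs": {"steps": [[[0,0,-0.01,0],[0,0,-0.03,0],[0,0,-0.04,0],[0,0,-0.04,0],[0,0,-0.04,0]]]}}

```text
time: 4.88
ee_pos: [0.5129, 0.1427, 0.1994]
tcp_rot: [-180.0, -0.0, -174.9]
wrist_force: [0.8, 0.3, -0.1]
opening: 0.0211
grasp_force: 32.2
```

>>> {"fn": "play_rows", "kwargs": {"steps": [[[0.001,-0.015,-0.003,0],[0.002,-0.025,0,0],[0.003,-0.032,0,0],[0.003,-0.036,0,0],[0.003,-0.036,0,0]]]}}

```text
time: 5.3
ee_pos: [0.514, -0.0027, 0.2009]
tcp_rot: [-180.0, 0.0, -174.9]
wrist_force: [0.4, 0.0, -1.2]
opening: 0.0216
grasp_force: 32.3
```

>>> {"fn": "play_rows", "kwargs": {"steps": [[[0.003,-0.036,0,0],[0.003,-0.036,0,0],[0.003,-0.036,0,0],[0.003,-0.036,0,0],[0.003,-0.036,0,0]]]}}

```text
time: 5.72
ee_pos: [0.5148, -0.184, 0.2009]
tcp_rot: [-180.0, 0.0, -174.9]
wrist_force: [0.5, 0.5, -1.4]
opening: 0.0213
grasp_force: 32.3
```

>>> {"fn": "play_rows", "kwargs": {"steps": [[[0.003,-0.036,0,0],[0.003,-0.036,0,0],[0.003,-0.036,0,0],[0.003,-0.028,0,0],[0.003,-0.014,0,0]]]}}

```text
time: 6.13
ee_pos: [0.5131, -0.336, 0.2]
tcp_rot: [-180.0, -0.0, -175.0]
wrist_force: [0.8, 0.1, -1.7]
opening: 0.0213
grasp_force: 32.3
```

```bash
python3 - <<'E'
from workcell import bot
from h import *
o=bot.get_obs(); print({k:o[k] for k in('time','ee_pos','tcp_rot','wrist_force','opening','grasp_force')})
c=bot.camera('wrist'); pickle.dump(c,open('w4.pkl','wb')); cv2.imwrite('pics/w4.png',c['img'])
w=pickle.load(open('w3.pkl','rb'))
for v,z in((113.5,.035),(142.5,.035)): print('rail+y',onz(w,235,v,z).round(4))
E
```

```text
{'time': 6.1333, 'ee_pos': array([ 0.51307537, -0.33600283,  0.20003169]), 'tcp_rot': array([-1.79989389e+02, -4.06755230e-02, -1.75047021e+02]), 'wrist_force': array([ 0.82779329,  0.14789897, -1.70267304]), 'opening': 0.021260554585180825, 'grasp_force': 32.252304553985596}
rail+y [0.4296 0.1038 0.035 ]
rail+y [0.4415 0.104  0.035 ]
```

View pics/w4.png

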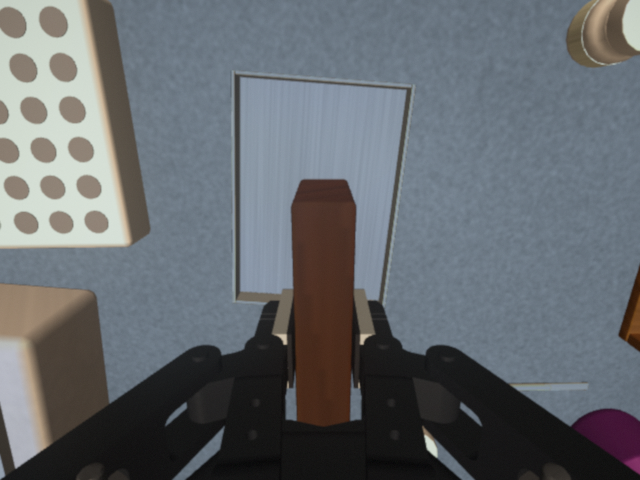

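The wrist view shows the held bar over the tray. The tray's corners are at about (233,73), (413,85), (384,303) and (235,301).

```bash
python3 - <<'E'
from h import *
c=pickle.load(open('w4.pkl','rb'))
P=np.array([onz(c,*p,.024)[:2] for p in[(233,73),(413,85),(384,303),(235,301)]]);print(P.round(4).tolist(),P.mean(0).round(4),np.linalg.norm(np.diff(P,axis=0),axis=1).round(4))
# jar: amber/label/black extents in w1-like view from w2
w=pickle.load(open('w2.pkl','rb'));im=w['img'];h=cv2.cvtColor(im,cv2.COLOR_BGR2HSV)
lab=((h[...,1]<110)&(h[...,2]>180)).astype(np.uint8);lab[:190]=0;lab[290:]=0;lab[:,270:]=0;lab[:,:110]=0
n,l,st,ce=cv2.connectedComponentsWithStats(lab);i=1+np.argmax(st[1:,4]);print('label',st[i],ce[i].round(1),onz(w,*ce[i],.1).round(4))
s=pickle.load(open('cams0.pkl','rb'))['scene']
# jar contact-top line predicted in scene
e=np.array([-.0872,.9962]);b=np.array([.5231,.1247]);j=b-.1*e;yb=np.array([-.9962,-.0872])
print('jar',j, proj(s,np.array([[*(j+yb*t),.110] for t in(.075,0,-.075)])).round(1), proj(w,np.array([[*(j+yb*t),.110] for t in(.075,0,-.075)])).round(1))
E
```

```text
[[0.4052, -0.4187], [0.4014, -0.273], [0.6, -0.2688], [0.6106, -0.4146]] [ 0.5043 -0.3438] [0.1458 0.1987 0.1461]
label [ 142  202  101   70 5862] [193.3 237.1] [0.5373 0.0298 0.1   ]
jar [0.53182 0.02508] [[294.3 213.8]
 [320.4 234.9]
 [347.9 257.2]] [[171.2 131.3]
 [182.5 233.9]
 [192.  320.4]]
```

>>> {"fn": "play_rows", "kwargs": {"steps": [[[0,-0.002,0.015,0],[0,-0.002,0.03,0],[0,-0.002,0.035,0],[0,0,0.03,0],[0,0,0.02,0]]]}}

```text
time: 6.6
ee_pos: [0.5132, -0.3375, 0.0673]
tcp_rot: [179.9, -0.1, -174.9]
wrist_force: [-0.9, -0.5, -1.8]
opening: 0.0217
grasp_force: 32.2
```

>>> {"fn": "play_rows", "kwargs": {"steps": [[[0,0,0.014,0],[0,0,0.01,0],[0,0,0.006,0],[0,0,0.004,0],[0,0,0.001,0]]]}}

```text
time: 7.02
ee_pos: [0.5145, -0.3388, 0.0355]
tcp_rot: [-180.0, 0.0, -174.9]
wrist_force: [-1.0, -0.6, -1.0]
opening: 0.0214
grasp_force: 32.2
```

>>> {"fn": "play_rows", "kwargs": {"steps": [[[0,0,0.001,0],[0,0,0.001,0],[0,0,0.001,0],[0,0,0.001,0],[0,0,0.001,0]]]}}

```text
time: 7.43
ee_pos: [0.5144, -0.339, 0.0305]
tcp_rot: [-180.0, 0.0, -174.9]
wrist_force: [0.1, 0.2, -1.0]
opening: 0.0216
grasp_force: 32.2
```

>>> {"fn": "play_rows", "kwargs": {"steps": [[[0,0,0.0005,0],[0,0,0.0005,0],[0,0,0.0005,0],[0,0,0.0005,0],[0,0,0.0005,0]]]}}

```text
time: 7.85
ee_pos: [0.5143, -0.3389, 0.0278]
tcp_rot: [-180.0, 0.0, -174.9]
wrist_force: [0.5, 0.3, -0.5]
opening: 0.021
grasp_force: 32.2
```

>>> {"fn": "play_rows", "kwargs": {"steps": [[[0,0,0.0004,0],[0,0,0.0004,0],[0,0,0.0004,0],[0,0,0.0004,0],[0,0,0,0]]]}}

```text
time: 8.27
ee_pos: [0.5142, -0.3389, 0.0261]
tcp_rot: [180.0, -0.0, -174.9]
wrist_force: [0.1, -0.5, -0.8]
opening: 0.021
grasp_force: 32.2
```

>>> {"fn": "play_rows", "kwargs": {"steps": [[[0,0,0.0004,0],[0,0,0.0004,0],[0,0,0.0004,0],[0,0,0.0004,0],[0,0,0,0]]]}}

```text
time: 8.68
ee_pos: [0.5143, -0.3389, 0.0256]
tcp_rot: [-180.0, 0.0, -174.9]
wrist_force: [-3.5, 2.0, 7.3]
opening: 0.0217
grasp_force: 33.3
```

>>> {"fn": "play_rows", "kwargs": {"steps": [[[0,0,0.0003,0],[0,0,0.0003,0],[0,0,0.0003,0],[0,0,0,0],[0,0,0,0]]]}}

```text
time: 9.1
ee_pos: [0.5143, -0.3389, 0.0256]
tcp_rot: [-180.0, 0.1, -174.9]
wrist_force: [-6.7, 4.1, 13.4]
opening: 0.0212
grasp_force: 34.2
```

The bar touched the tray floor at a TCP height of 25.6 mm. That puts the board's underside at about 4 mm and the jar's top at about 0.111 m. Releasing and lifting.

>>> {"fn": "play_rows", "kwargs": {"steps": [[[0,0,-0.0008,0],[0,0,0,0],[0,0,0,0],[0,0,0,0],[0,0,0,0]]], "gripper": 0.05}}

```text
time: 9.52
ee_pos: [0.5142, -0.3389, 0.0242]
tcp_rot: [180.0, -0.0, -174.9]
wrist_force: [0.5, -0.8, -0.2]
opening: 0.0502
grasp_force: 0.0
```

>>> {"fn": "play_rows", "kwargs": {"steps": [[[0,0,-0.002,0],[0,0,-0.01,0],[0,0,-0.03,0],[0,0,-0.04,0],[0,0,-0.04,0]]]}}

```text
time: 9.93
ee_pos: [0.5136, -0.3385, 0.148]
tcp_rot: [179.9, -0.1, -174.9]
wrist_force: [0.3, -0.4, 0.8]
opening: 0.05
grasp_force: 0.0
```

>>> {"fn": "play_rows", "kwargs": {"steps": [[[0,0,-0.03,0],[0,0,-0.02,0],[0,0,0,0],[0,0,0,0],[0,0,0,0]]], "gripper": 0.0}}

```text
time: 10.35
ee_pos: [0.5141, -0.3388, 0.1959]
tcp_rot: [180.0, -0.0, -174.9]
wrist_force: [-0.2, 1.1, -0.7]
opening: 0.0004
grasp_force: 0.0
```

```bash
python3 - <<'E'
from workcell import bot
from h import *
o=bot.get_obs(); print({k:o[k] for k in('time','ee_pos','tcp_rot','wrist_force','opening')})
S=bot.camera('scene'); c=bot.camera('wrist'); pickle.dump((S,c),open('c5.pkl','wb'))
a=S['img'][150:440,90:450]; cv2.imwrite('pics/c5.png',cv2.resize(a,None,fx=2,fy=2))
E
```

```text
{'time': 10.35, 'ee_pos': array([ 0.51410393, -0.33876789,  0.19590097]), 'tcp_rot': array([ 1.79971638e+02, -3.29706184e-02, -1.74916115e+02]), 'wrist_force': array([-0.17443788,  1.10940878, -0.65508568]), 'opening': 0.00039543372627368854}
```

View pics/c5.png

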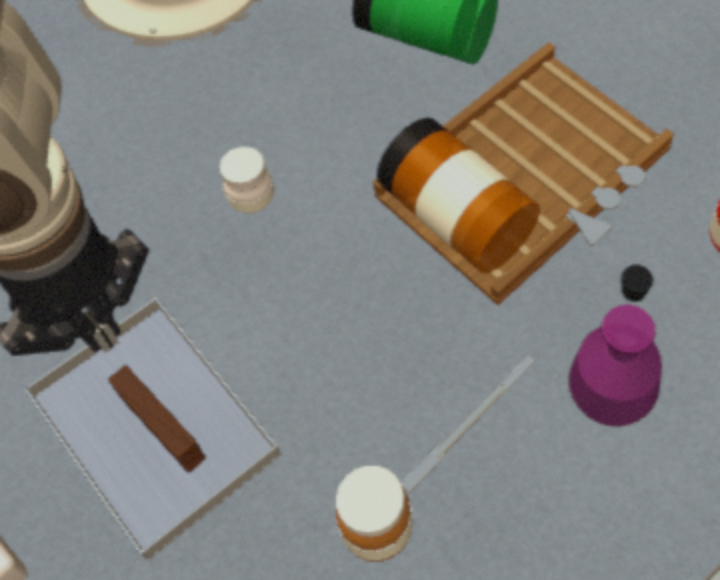

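The bar (crop (155,420)) lies inside the tray, and the jar and the other things are unmoved. I'll move the shut fingertips to just behind the jar's top and come down slowly.

>>> {"fn": "play_rows", "kwargs": {"steps": [[[-0.0052,0.02,0,0],[-0.0052,0.035,0,0],[-0.0052,0.04,0,0],[-0.0052,0.04,0,0],[-0.0052,0.04,0,0]]]}}

```text
time: 10.87
ee_pos: [0.5238, -0.1607, 0.1951]
tcp_rot: [180.0, -0.1, -175.0]
wrist_force: [0.8, -0.2, 0.5]
opening: 0.0003
grasp_force: 0.0
```

>>> {"fn": "play_rows", "kwargs": {"steps": [[[-0.0052,0.04,0,0],[-0.0052,0.04,0,0],[-0.0052,0.04,0,0],[-0.0052,0.03,0,0],[-0.0052,0.0217,0,0]]]}}

```text
time: 11.28
ee_pos: [0.5345, 0.0138, 0.1955]
tcp_rot: [180.0, -0.1, -174.8]
wrist_force: [-0.3, -0.2, -0.1]
opening: -0.0
grasp_force: 0.0
```

>>> {"fn": "play_rows", "kwargs": {"steps": [[[0,0,0.015,0],[0,0,0.022,0],[0,0,0.018,0],[0,0,0.01,0],[0,0,0.005,0]]]}}

```text
time: 11.7
ee_pos: [0.5342, 0.0111, 0.1241]
tcp_rot: [180.0, -0.2, -174.9]
wrist_force: [0.2, -0.0, -0.2]
opening: -0.0
grasp_force: 0.0
```

```bash
python3 - <<'E'
from workcell import bot
from h import *
o=bot.get_obs(); print({k:o[k] for k in('time','ee_pos','tcp_rot','wrist_force','opening')})
c=bot.camera('wrist'); pickle.dump(c,open('w6.pkl','wb')); cv2.imwrite('pics/w6.png',c['img'])
E
```

```text
{'time': 11.7, 'ee_pos': array([0.53415266, 0.01105129, 0.12407084]), 'tcp_rot': array([ 179.9865835 ,   -0.20529101, -174.91519479]), 'wrist_force': array([ 0.22459442, -0.00131637, -0.18188171]), 'opening': -4.72127059756989e-05}
```

View pics/w6.png

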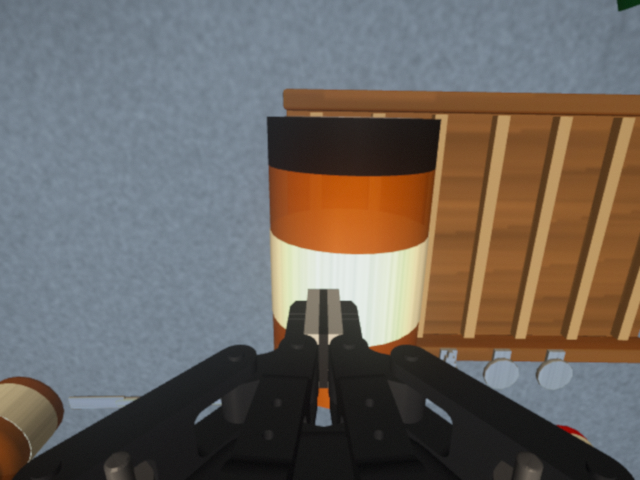

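The wrist view shows the shut fingertips at (325,290), over the middle of the label and about 15 mm behind the jar's axis (jar from u=270 to 435). I'll descend at no more than 10 mm/s.

>>> {"fn": "play_rows", "kwargs": {"steps": [[[0,0,0.0008,0],[0,0,0.0008,0],[0,0,0.0008,0],[0,0,0.0008,0],[0,0,0.0008,0]]]}}

```text
time: 12.17
ee_pos: [0.5356, 0.011, 0.123]
tcp_rot: [-180.0, 0.0, -174.9]
wrist_force: [-0.9, 0.3, -0.5]
opening: -0.0001
grasp_force: 0.0
```

>>> {"fn": "play_rows", "kwargs": {"steps": [[[0,0,0.0008,0],[0,0,0.0008,0],[0,0,0.0008,0],[0,0,0.0008,0],[0,0,0.0008,0]]]}}

```text
time: 12.58
ee_pos: [0.5354, 0.011, 0.1184]
tcp_rot: [-180.0, 0.0, -174.9]
wrist_force: [1.0, -0.5, 1.0]
opening: 0.0
grasp_force: 0.0
```

>>> {"fn": "play_rows", "kwargs": {"steps": [[[0,0,0.0006,0],[0,0,0.0006,0],[0,0,0.0006,0],[0,0,0.0004,0],[0,0,0,0]]]}}

```text
time: 13.0
ee_pos: [0.5353, 0.011, 0.1162]
tcp_rot: [-180.0, -0.0, -174.9]
wrist_force: [0.2, -0.5, -0.3]
opening: 0.0002
grasp_force: 0.0
```

>>> {"fn": "play_rows", "kwargs": {"steps": [[[0,0,0.0004,0],[0,0,0.0004,0],[0,0,0.0004,0],[0,0,0.0004,0],[0,0,0,0]]]}}

```text
time: 13.42
ee_pos: [0.5353, 0.0111, 0.1146]
tcp_rot: [180.0, -0.0, -174.9]
wrist_force: [-0.4, -0.8, -0.4]
opening: -0.0002
grasp_force: 0.0
```

>>> {"fn": "play_rows", "kwargs": {"steps": [[[0,0,0.0005,0],[0,0,0.0005,0],[0,0,0.0005,0],[0,0,0.0005,0],[0,0,0,0]]]}}

```text
time: 13.83
ee_pos: [0.5353, 0.0111, 0.1125]
tcp_rot: [180.0, -0.0, -174.9]
wrist_force: [-0.2, 0.4, -0.5]
opening: 0.0004
grasp_force: 0.0
```

>>> {"fn": "play_rows", "kwargs": {"steps": [[[0,0,0.0004,0],[0,0,0.0004,0],[0,0,0.0004,0],[0,0,0,0],[0,0,0,0]]]}}

```text
time: 14.25
ee_pos: [0.5354, 0.011, 0.1115]
tcp_rot: [-180.0, 0.0, -174.9]
wrist_force: [-0.9, 0.2, 0.3]
opening: 0.0001
grasp_force: 0.0
```

>>> {"fn": "play_rows", "kwargs": {"steps": [[[0,0,0.0004,0],[0,0,0.0004,0],[0,0,0.0004,0],[0,0,0,0],[0,0,0,0]]]}}

```text
time: 14.67
ee_pos: [0.5353, 0.0111, 0.1102]
tcp_rot: [180.0, -0.0, -174.9]
wrist_force: [0.8, 0.3, -0.2]
opening: -0.0007
grasp_force: 0.0
```

>>> {"fn": "play_rows", "kwargs": {"steps": [[[0,0,0.0003,0],[0,0,0.0003,0],[0,0,0.0003,0],[0,0,0,0],[0,0,0,0]]]}}

```text
time: 15.08
ee_pos: [0.5353, 0.0111, 0.1094]
tcp_rot: [-180.0, -0.0, -174.9]
wrist_force: [0.2, 1.0, 0.3]
opening: -0.0002
grasp_force: 0.0
```

>>> {"fn": "play_rows", "kwargs": {"steps": [[[0,0,0.0003,0],[0,0,0.0003,0],[0,0,0.0003,0],[0,0,0,0],[0,0,0,0]]]}}

```text
time: 15.5
ee_pos: [0.5355, 0.011, 0.1089]
tcp_rot: [-180.0, 0.0, -174.9]
wrist_force: [-0.6, -0.9, 4.6]
opening: 0.0
grasp_force: 2.3
```

Contact is at z≈0.109 with 4.6 N. I'll roll in small strokes of 10 mm per call, following the computed rise and watching the force.

>>> {"fn": "play_rows", "kwargs": {"steps": [[[0,0.002,-0.0002,0],[0,0.002,-0.0006,0],[0,0.002,-0.0006,0],[0,0.002,-0.0005,0],[0,0.002,-0.0005,0]]]}}

```text
time: 15.92
ee_pos: [0.5346, 0.0211, 0.1111]
tcp_rot: [-180.0, 0.0, -174.9]
wrist_force: [0.7, -0.8, 3.4]
opening: 0.0002
grasp_force: 2.0
```

```bash
cat > j.py <<'E'
from h import *
from workcell import bot
def jar(c):  # amber mask in side view near jar
    h=cv2.cvtColor(c['img'],cv2.COLOR_BGR2HSV); m=((h[...,0]<14)&(h[...,1]>200)&(h[...,2]>60)).astype(np.uint8); m[:200]=0;m[285:]=0;m[:,:285]=0;m[:,:]=m; m[:,372:]=0
    m=cv2.morphologyEx(m,cv2.MORPH_OPEN,np.ones((3,3)));n,l,st,ce=cv2.connectedComponentsWithStats(m); i=[k for k in range(1,n) if st[k][4]>60]
    return [(st[k].tolist(),ce[k].round(1).tolist()) for k in i]
if __name__=='__main__':
    print('before',jar(pickle.load(open('cams0.pkl','rb'))['side'])); c=bot.camera('side'); print('now',jar(c))
    pickle.dump(c,open('side_now.pkl','wb'))
    e=np.array([-.0872,.9962]);b=np.array([.5231,.1247]);y=np.array([-.9962,-.0872])
    for x in(-100,-60,-20,20): print(x,proj(c,np.array([[*(b+e*x/1e3+y*t),.066] for t in(-.075,.075)])).round(1).tolist())
    print(bot.get_obs()['ee_pos'],bot.get_obs()['wrist_force'])
E
python3 j.py
```

```text
before [([339, 234, 18, 25, 336], [347.8, 245.6]), ([306, 238, 17, 26, 320], [314.2, 249.7])]
now [([338, 233, 19, 25, 349], [347.4, 244.6]), ([305, 236, 18, 27, 328], [313.8, 248.4])]
-100 [[353.3, 249.0], [298.2, 257.3]]
-60 [[348.8, 240.7], [294.9, 248.5]]
-20 [[344.4, 232.8], [291.8, 240.2]]
20 [[340.3, 225.2], [288.8, 232.2]]
[0.53464406 0.02144994 0.11118305] [-0.15806876  0.18953879  4.24677805]
```

The jar's centroid has moved about 5 mm along the board for 10 mm of fingertip travel, so it rolls without slipping. Continuing.

>>> {"fn": "play_rows", "kwargs": {"steps": [[[0,0.002,-0.0003,0],[0,0.002,-0.0003,0],[0,0.002,-0.0002,0],[0,0.002,-0.0002,0],[0,0.002,-0.0002,0]]]}}

```text
time: 16.38
ee_pos: [0.5338, 0.0312, 0.1123]
tcp_rot: [180.0, 0.0, -174.9]
wrist_force: [1.2, -0.7, 4.3]
opening: 0.0001
grasp_force: 2.3
```

>>> {"fn": "play_rows", "kwargs": {"steps": [[[0,0.002,-0.0002,0],[0,0.002,-0.0001,0],[0,0.002,-0.0001,0],[0,0.002,0,0],[0,0.002,0,0]]]}}

```text
time: 16.8
ee_pos: [0.533, 0.0412, 0.1127]
tcp_rot: [180.0, 0.1, -174.9]
wrist_force: [3.1, -0.0, 6.1]
opening: -0.0002
grasp_force: 2.7
```

```bash
python3 j.py | sed -n '2p;7p'
```

```text
now [([337, 230, 18, 26, 352], [346.2, 241.9]), ([305, 234, 17, 26, 319], [313.0, 245.9])]
[0.53299604 0.04147479 0.11274031] [ 1.98319643 -0.4585219   4.97393422]
```

>>> {"fn": "play_rows", "kwargs": {"steps": [[[0,0.002,0.0001,0],[0,0.002,0.0001,0],[0,0.002,0,0],[0,0.002,0,0],[0,0.002,0.0001,0]]]}}

```text
time: 17.27
ee_pos: [0.5323, 0.0512, 0.1127]
tcp_rot: [180.0, 0.1, -174.9]
wrist_force: [2.4, 0.3, 7.4]
opening: -0.0001
grasp_force: 3.7
```

>>> {"fn": "play_rows", "kwargs": {"steps": [[[0,0.002,0,0],[0,0.002,0.0001,0],[0,0.002,0.0001,0],[0,0.002,0.0001,0],[0,0.002,0.0002,0]]]}}

```text
time: 17.68
ee_pos: [0.5315, 0.0613, 0.1123]
tcp_rot: [180.0, 0.1, -174.9]
wrist_force: [4.1, 1.0, 7.9]
opening: -0.0001
grasp_force: 3.7
```

```bash
python3 j.py | sed -n '2p;7p'
```

```text
now [([336, 228, 18, 26, 344], [345.0, 239.7]), ([304, 232, 17, 25, 309], [312.0, 243.5])]
[0.53151515 0.0615489  0.11226477] [2.92544788 1.13083917 7.35098307]
```

>>> {"fn": "play_rows", "kwargs": {"steps": [[[0,0.002,0.0002,0],[0,0.002,0.0003,0],[0,0.002,0.0003,0],[0,0.002,0.0003,0],[0,0.002,0.0003,0]]]}}

```text
time: 18.15
ee_pos: [0.5307, 0.0714, 0.1109]
tcp_rot: [180.0, 0.1, -174.9]
wrist_force: [3.3, 0.4, 6.6]
opening: -0.0002
grasp_force: 3.4
```

>>> {"fn": "play_rows", "kwargs": {"steps": [[[0,0.002,0.0004,0],[0,0.002,0.0004,0],[0,0.002,0.0005,0],[0,0.002,0.0005,0],[0,0,0,0]]]}}

```text
time: 18.57
ee_pos: [0.5299, 0.0797, 0.1089]
tcp_rot: [179.9, 0.1, -174.9]
wrist_force: [4.0, 1.9, 6.5]
opening: -0.0005
grasp_force: 3.3
```

```bash
python3 j.py | sed -n '2p;7p'
```

```text
now [([336, 227, 17, 25, 329], [344.2, 238.4]), ([303, 231, 17, 25, 302], [311.1, 242.2])]
[0.52996904 0.07959158 0.10899362] [3.65465394 2.4638982  5.5146302 ]
```

The jar is past the crest, about 34 mm along with 6.5 N on it. I'll lift off, let it settle in slot -60, go back and repeat the stroke.

>>> {"fn": "play_rows", "kwargs": {"steps": [[[0,0,-0.002,0],[0,0,-0.003,0],[0,0,-0.004,0],[0,0,-0.004,0],[0,0,0,0]]]}}

```text
time: 19.03
ee_pos: [0.5294, 0.0788, 0.1222]
tcp_rot: [180.0, 0.0, -174.9]
wrist_force: [0.0, 0.3, -0.3]
opening: -0.0
grasp_force: 0.0
```

>>> {"fn": "play_rows", "kwargs": {"steps": [[[0,-0.004,0,0],[0,-0.008,0,0],[0,-0.008,0,0],[0,-0.006,0,0],[0,-0.0025,0,0]]]}}

```text
time: 19.45
ee_pos: [0.5318, 0.0491, 0.1213]
tcp_rot: [-180.0, -0.0, -175.0]
wrist_force: [0.1, 0.8, 1.0]
opening: -0.0001
grasp_force: 0.0
```

>>> {"fn": "play_rows", "kwargs": {"steps": [[[0,0,0.0008,0],[0,0,0.0008,0],[0,0,0.0008,0],[0,0,0.0008,0],[0,0,0.0008,0]]]}}

```text
time: 19.87
ee_pos: [0.5318, 0.0506, 0.1174]
tcp_rot: [180.0, -0.0, -174.9]
wrist_force: [0.6, 0.2, 0.2]
opening: -0.0001
grasp_force: 0.0
```

```bash
python3 j.py | sed -n '1,2p;7p'; python3 - <<'E'
from workcell import bot
import cv2
cv2.imwrite('pics/w7.png',bot.camera('wrist')['img'])
E
```

```text
before [([339, 234, 18, 25, 336], [347.8, 245.6]), ([306, 238, 17, 26, 320], [314.2, 249.7])]
now [([335, 226, 18, 25, 321], [343.5, 237.4]), ([303, 230, 16, 25, 305], [310.8, 241.6])]
[0.53174437 0.05061408 0.11721032] [-0.13746109  0.61217956 -0.39519369]
```

View pics/w7.png

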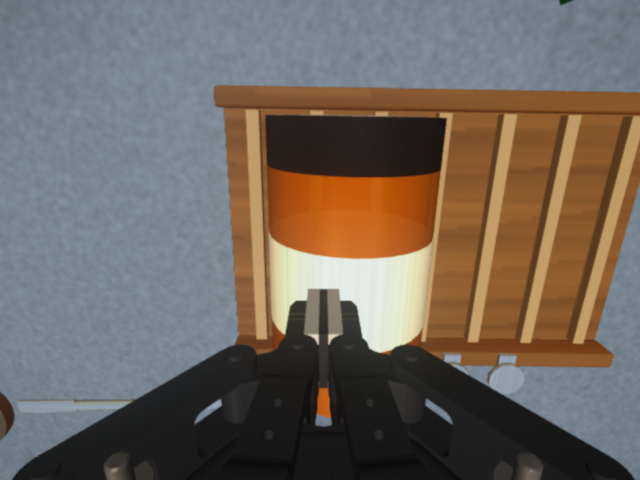

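The wrist view shows the jar (u=268 to 440) seated square in the next slot, board x=-60, with the fingertips at (325,290) in the same relative place. Repeating the stroke.

>>> {"fn": "play_rows", "kwargs": {"steps": [[[0,0,0.0008,0],[0,0,0.0008,0],[0,0,0.0008,0],[0,0,0.0008,0],[0,0,0.0006,0]]]}}

```text
time: 20.38
ee_pos: [0.5318, 0.0504, 0.1136]
tcp_rot: [-180.0, -0.0, -174.9]
wrist_force: [-0.8, 0.4, -0.6]
opening: -0.0001
grasp_force: 0.0
```

>>> {"fn": "play_rows", "kwargs": {"steps": [[[0,0,0.0006,0],[0,0,0.0006,0],[0,0,0.0006,0],[0,0,0.0006,0],[0,0,0.0004,0]]]}}

```text
time: 20.8
ee_pos: [0.5318, 0.0504, 0.1108]
tcp_rot: [180.0, -0.0, -174.9]
wrist_force: [-0.5, 0.4, 0.7]
opening: 0.0002
grasp_force: 0.0
```

>>> {"fn": "play_rows", "kwargs": {"steps": [[[0,0,0.0003,0],[0,0,0.0003,0],[0,0,0.0003,0],[0,0,0,0],[0,0,0,0]]]}}

```text
time: 21.22
ee_pos: [0.5318, 0.0504, 0.11]
tcp_rot: [180.0, 0.0, -174.9]
wrist_force: [-0.0, 0.4, 0.5]
opening: -0.0002
grasp_force: 0.0
```

>>> {"fn": "play_rows", "kwargs": {"steps": [[[0,0,0.0003,0],[0,0,0.0003,0],[0,0,0.0003,0],[0,0,0.0003,0],[0,0,0,0]]]}}

```text
time: 21.63
ee_pos: [0.5319, 0.0504, 0.1089]
tcp_rot: [-180.0, 0.0, -174.9]
wrist_force: [-0.1, -0.5, 0.9]
opening: -0.0001
grasp_force: 0.7
```

>>> {"fn": "play_rows", "kwargs": {"steps": [[[0,0,0.0003,0],[0,0,0.0003,0],[0,0,0,0],[0,0,0,0],[0,0,0,0]]]}}

```text
time: 22.05
ee_pos: [0.532, 0.0504, 0.1087]
tcp_rot: [-180.0, 0.0, -174.9]
wrist_force: [-0.7, -0.7, 4.9]
opening: -0.0001
grasp_force: 2.6
```

>>> {"fn": "play_rows", "kwargs": {"steps": [[[0,0.002,-0.0002,0],[0,0.002,-0.0005,0],[0,0.002,-0.0006,0],[0,0.002,-0.0005,0],[0,0.002,-0.0004,0]]]}}

```text
time: 22.47
ee_pos: [0.5312, 0.0603, 0.111]
tcp_rot: [-180.0, 0.0, -174.9]
wrist_force: [-0.5, -1.2, 5.8]
opening: 0.0001
grasp_force: 2.9
```

>>> {"fn": "play_rows", "kwargs": {"steps": [[[0,0.002,-0.0003,0],[0,0.002,-0.0003,0],[0,0.002,-0.0002,0],[0,0.002,-0.0002,0],[0,0.002,-0.0002,0]]]}}

```text
time: 22.88
ee_pos: [0.5304, 0.0704, 0.1122]
tcp_rot: [-180.0, 0.1, -174.9]
wrist_force: [-1.1, -0.7, 6.0]
opening: 0.0001
grasp_force: 2.9
```

>>> {"fn": "play_rows", "kwargs": {"steps": [[[0,0.002,-0.0002,0],[0,0.002,-0.0001,0],[0,0.002,-0.0001,0],[0,0.002,0,0],[0,0.002,0,0]]]}}

```text
time: 23.3
ee_pos: [0.5296, 0.0805, 0.1127]
tcp_rot: [180.0, 0.1, -174.9]
wrist_force: [-0.5, -0.3, 6.4]
opening: 0.0001
grasp_force: 3.2
```

```bash
python3 j.py | sed -n '2p;7p'
```

```text
now [([333, 222, 18, 26, 340], [342.0, 233.9]), ([302, 226, 16, 25, 304], [309.5, 237.6])]
[0.52962336 0.08077568 0.11271637] [-0.83836006  0.8009069   5.43045492]
```

The jar follows as before. Continuing over the crest.

>>> {"fn": "play_rows", "kwargs": {"steps": [[[0,0.002,0.0001,0],[0,0.002,0.0001,0],[0,0.002,0,0],[0,0.002,0,0],[0,0.002,0,0]]]}}

```text
time: 23.77
ee_pos: [0.5289, 0.0905, 0.1127]
tcp_rot: [180.0, 0.1, -174.9]
wrist_force: [-0.3, -0.1, 6.6]
opening: 0.0001
grasp_force: 3.5
```

>>> {"fn": "play_rows", "kwargs": {"steps": [[[0,0.002,0,0],[0,0.002,0.0001,0],[0,0.002,0.0001,0],[0,0.002,0.0001,0],[0,0.002,0.0002,0]]]}}

```text
time: 24.18
ee_pos: [0.5281, 0.1006, 0.1123]
tcp_rot: [180.0, 0.1, -174.9]
wrist_force: [0.1, 0.6, 8.9]
opening: 0.0
grasp_force: 4.0
```

>>> {"fn": "play_rows", "kwargs": {"steps": [[[0,0.002,0.0002,0],[0,0.002,0.0003,0],[0,0.002,0.0003,0],[0,0.002,0.0003,0],[0,0.002,0.0003,0]]]}}

```text
time: 24.6
ee_pos: [0.5273, 0.1108, 0.111]
tcp_rot: [179.9, 0.1, -174.9]
wrist_force: [0.5, 1.8, 7.0]
opening: -0.0002
grasp_force: 3.7
```

>>> {"fn": "play_rows", "kwargs": {"steps": [[[0,0.002,0.0004,0],[0,0.002,0.0004,0],[0,0.002,0.0005,0],[0,0.002,0.0005,0],[0,0,0,0]]]}}

```text
time: 25.02
ee_pos: [0.5267, 0.1191, 0.109]
tcp_rot: [179.9, 0.2, -174.9]
wrist_force: [1.7, 2.3, 6.8]
opening: -0.0002
grasp_force: 3.6
```

```bash
python3 j.py | sed -n '2p;7p'
```

```text
now [([332, 219, 17, 25, 319], [339.9, 230.4]), ([300, 223, 16, 25, 291], [307.8, 234.0])]
[0.52667293 0.11898792 0.10906854] [1.06294585 2.59275022 6.15159723]
```

Now I lift off, rise clear and check.

>>> {"fn": "play_rows", "kwargs": {"steps": [[[0,0,-0.002,0],[0,0,-0.003,0],[0,0,-0.005,0],[0,0,-0.01,0],[0,0,-0.02,0]]]}}

```text
time: 25.48
ee_pos: [0.5248, 0.1178, 0.147]
tcp_rot: [-180.0, -0.2, -174.9]
wrist_force: [0.7, 0.6, -0.4]
opening: 0.0002
grasp_force: 0.0
```

>>> {"fn": "play_rows", "kwargs": {"steps": [[[0,-0.01,-0.025,0],[0,-0.01,-0.025,0],[0,-0.01,-0.02,0],[0,0,0,0],[0,0,0,0]]]}}

```text
time: 25.9
ee_pos: [0.5291, 0.0879, 0.2197]
tcp_rot: [180.0, 0.1, -175.0]
wrist_force: [1.1, -0.0, -0.6]
opening: 0.0003
grasp_force: 0.0
```

>>> {"fn": "play_rows", "kwargs": {"steps": [[[0,0,0,0],[0,0,0,0],[0,0,0,0],[0,0,0,0],[0,0,0,0]]]}}

```text
time: 26.32
ee_pos: [0.5282, 0.0884, 0.2176]
tcp_rot: [-180.0, -0.1, -174.9]
wrist_force: [-0.4, -0.3, -0.0]
opening: 0.0003
grasp_force: 0.0
```

```bash
python3 j.py | sed -n '2p;7p'; python3 - <<'E'
from workcell import bot
import cv2,numpy as np
w=bot.camera('wrist')['img'];s=bot.camera('side')['img'][190:430,190:510]
cv2.imwrite('pics/end.png',np.hstack([cv2.resize(w,(400,300)),cv2.resize(s,(400,300))]))
E
```

```text
now [([331, 218, 17, 25, 311], [339.3, 229.5]), ([300, 222, 16, 24, 283], [307.4, 233.4])]
[0.52827556 0.08839753 0.21768637] [-0.85415324 -0.11427191 -0.16534052]
```

View pics/end.png

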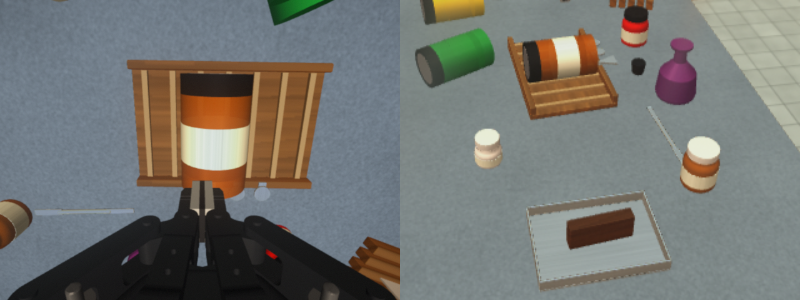

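The jar is in slot x=-20: it shows two ribs on its left and three on its right in the wrist view, and its side-view shift of 16.2 px matches the predicted 16.2. The bar rests in the tray, and everything else is where it was. Handing in.

```bash
python3 -c "
from workcell import bot
print(bot.job_done())"
```

```text
the job is handed in; nothing more can be done
None
```

The stop bar is in the steel tray (standing on its long edge), the jar rests in the slot at board x = -20 mm that the arrowhead clip points to, and the job is handed in at about 26 s; no verdict came back.

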